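Square a stoneware tile in the corner board, then centre it on the banding wheel

TASK

Slide the oblong bisque tile over the wooden squaring board, without lifting it, until it sits home in the fenced corner, its long side flush against the fence that has the finger gap and its short end flush against the other fence. Then pick it up there, lifting straight up, and lay it gently and flat on the middle of the banding wheel, and let go.

Things in the scene. Friction and masses are not known exactly. Their poses are not given: they have to be found in the camera images.
- tile_center (a point): Centre (half-way up) of the loose oblong tile, a flat beige fired-clay slab 110 x 50 x 14 mm, about 150 g, flat on the squaring board. x runs along its length, y across its width, z up. It is the only oblong one: a square (50 mm) and a round (54 mm) tile of the same clay and thickness on the board are bystanders.
- board_corner (a point): Inner corner of the squaring board, on its top face, where the inner faces of its two fences meet. x runs along the gapped fence, y along the other, both away from the corner over the board; z up. Tile at home: length along x, centre at x 55, y 25, z 7 mm, ready to be gripped across its width at the gap. The bystander tiles lie at x under 75, y over 105 mm.
- board: The fixed wooden squaring board, 18 mm thick (origin below board_corner on the table, same axes). Free top 300 mm along x, 230 along y. Two dark fences, 18 mm wide, 16 mm above the top, run the full sides; the one along x is open from x = 27 to 83 mm (finger gap, floor level with the top). The tile starts 50 mm or more from home in x and y, turned up to 20 degrees.
- wheel_top (a point): Centre of the top face of the fixed banding wheel, a round grey metal stand that does not turn: head 180 mm across with ring grooves and a dark centre dot, top face level, 55 mm above the table; z up.
Not all that is in view belongs to the job. Leave any orange or purple look-alike of the part that bears tile_center alone.

How it is judged (in metres and radians):
On the way:
1. the tile sits home in the fenced corner: flat on the board, centre within 10 mm of its home place along each fence, and within 10 degrees of square (x of tile_center in the frame of board_corner between 0.045 and 0.065 m and y of tile_center in the frame of board_corner between 0.015 and 0.035 m and z of tile_center in the frame of board_corner below 0.01 m and angle between the x axis of tile_center and the x axis of board_corner, either way round below 0.175 rad), for 0.2 s.
At the end, for the whole second after the job is handed in: The oblong tile, after having been slid home in the corner, lies flat (within 7 degrees) and at rest on the banding wheel's top face, its centre within 20 mm of the wheel's centre, in any direction round (horizontal distance between tile_center and wheel_top below 0.02 m and z of tile_center in the frame of wheel_top between 0.003 and 0.011 m and angle between tile_center's own z axis and vertical below 0.12 rad and linear speed of tile below 0.02 m/s); the robot touches nothing.
It fails at once if the tile is lifted off or set down on the board away from the corner (8 to 20 mm up, over the board and more than 40 mm from its home place along a fence) instead of being slid (z of tile_center in the frame of board_corner between 0.015 and 0.027 m and horizontal distance between tile_center and board_corner below 0.26 m and (x of tile_center in the frame of board_corner above 0.095 m or y of tile_center in the frame of board_corner above 0.065 m)).
It fails at once if the tile is dropped or thrown onto the wheel (moving faster than 0.7 m/s near the wheel, out of the fingers) (horizontal distance between tile_center and wheel_top below 0.09 m and linear speed of tile above 0.7 m/s and contact force between the fingers and tile below 0.05 N).
It also fails if it takes over 61 s, if anything falls off the work surface, if the arm or the gripper's body presses on something with over 40 N, if the wrist force passes 120 N, or if a joint passes its speed limit or range.

ROBOT

A 6-joint arm with a two-finger parallel gripper is mounted at the origin on the work surface. World frame = base frame: x ahead of the robot, y to its left, z up, the work surface at z = 0. Lengths are in mm, angles in rad, forces in N, time in s.
With the tool pointing down it reaches from about 275 to 825 mm from the base axis. Payload 4.9 kg.
Tool frame: the origin (TCP) lies at the very end of the fingers, on their centre line; the grasp point (between the pads) lies 19 mm behind it; z points along the fingers, y is the line along which they close (so a half turn about z gives the same grasp; the last joint's range is limited). The gripper opens to 85 mm and grips with 20 to 120 N. Pads are 22 mm wide; open, the fingers measure 114 mm over their backs; the gripper's body (76 mm by 85 mm) begins 54 mm behind the grasp point. The pads swing forward as they close: fully open they stand 13 mm farther back than shut.
Start: joints at [-1.368, 0.326, -0.193, 1.052, 0, 1.437], TCP at [181.77, -519.113, 231.281] pointing down, gripper open.
Joint ranges: [-2.65, 2.65], [-0.97, 1.79], [-1.3, 1.35], [-1.93, 2.1], [-1.47, 1.37], [-3.14, 3.14]. Speed limits (rad/s): [2.57, 2.57, 3.14, 3.14, 3.14, 3.14].

INTERFACE

Orientations are given as [roll, pitch, yaw] about the fixed x, y, z axes, in that order (R = Rz(yaw) Ry(pitch) Rx(roll)).
In Python, from bench import bot, solve_ik, imaging gives the robot as it stands. Calls block until the motion is done:
- bot.move_ptp(position, orientation): joint-space move of the TCP to a pose.
- bot.movel(position, rot=None, max_speed=150, threshold=None): straight line of the TCP; rot=None keeps the orientation; max_speed is the mean speed in mm/s. With threshold (N) it stops when the force on the tool has changed by that much, and returns True; else False.
- bot.move_j(angles): joint-space move.
- bot.grip(opening, effort=None): opening from 0.0 (shut) to 1.0 (fully open); effort is the grip in N (None keeps the last); returns when the fingers have stopped.
- bot.dwell(seconds).
- solve_ik(position, orientation): joint angles nearest the present ones, or None.
- bot.get_state(): the state.
- imaging.capture(name): name is "scene" or "top" or "wrist"; returns the picture (420x560x3 uint8, blue, green, red); there is no depth.
- imaging.camera_model(name): a dict with "K" (3x3 intrinsics, pixels), "position" and "rotation" of the camera in the world. Camera axes: x right, y up, looking along -z (the intrinsics and any distortion apply to the point x, -y, -z); pixel columns grow to the right and rows downward; lengths in mm; the calibration is good to about 2 mm. The wrist camera is an equidistant fisheye: a pixel r from the principal point sees the ray r / f radians off the axis. A picture is of the moment at which its call begins: read the wrist's pose just before it. camera_model takes no time and is no camera call; for the wrist camera it gives the pose at the moment of the call.
A pose or a line that the arm cannot do raises bot.IKError and nothing moves.
- bot.sign_off(): hands the job in; it is judged then, once.
The state is a dict: "t": time; "qpos": joint angles; "joint_velocities": joint speeds; "effort": joint torques, N m; "tcp_pos": TCP position; "orientation": TCP orientation; "contact_force": force on the tool from outside, world axes, zero at the start; "wrist_torque": the same for the moment, N m; "opening": opening from 0.0 (shut) to 1.0 (fully open); "gripper_force": force on a finger pad.
Only numpy, scipy, OpenCV 4.12 (cv2) and the standard library are available. Lean on these libraries where they do the work, as an engineer would, in place of code of your own. Each camera call takes 0.05 s, during which the arm holds its last target. There are 200 camera calls.

## Working session

There is one attempt and no reset: what is moved stays moved. The work goes in short steps, each a Python script; the robot and the scene stay as the last script left them, time stands still between calls to the robot, and variables do not carry over. Pictures are saved under pics/ and viewed, at most 13 in all, crops included, and the job is handed in when it is done.

```bash
ls; mkdir -p pics
python3 - <<'E'
from bench import bot, imaging
import cv2
for n in ("scene","top"):
    cv2.imwrite(f"pics/{n}0.png",imaging.capture(n)); print(n,imaging.camera_model(n))
print(bot.get_state())
E
```

```text
pics
scene {'K': array([[527.62280142,   0.        , 282.18629019],
       [  0.        , 527.62280142, 216.5964214 ],
       [  0.        ,   0.        ,   1.        ]]), 'position': array([1205.48754874,  -35.25938635, 1096.6863009 ]), 'rotation': array([0.53344462, 0.01122016, 1.65024718])}
top {'K': array([[407.81228012,   0.        , 287.08253554],
       [  0.        , 407.81228012, 210.9917595 ],
       [  0.        ,   0.        ,   1.        ]]), 'position': array([ 379.29448476,  -89.83615523, 1027.6483459 ]), 'rotation': array([ 0.21724722,  0.00474493, -1.49980493])}
{'t': 0.1, 'qpos': array([-1.36816938e+00,  3.26859555e-01, -1.93525339e-01,  1.05199784e+00,
       -9.57256327e-06,  1.43659012e+00]), 'joint_velocities': array([-0.00084982, -0.00196064,  0.00312209, -0.00017806,  0.00063867,
       -0.00022796]), 'effort': array([ 2.05088996e-03, -4.44236434e+01,  2.63039714e+01,  7.72405823e-03,
       -1.95110160e-04, -4.04959820e-06]), 'tcp_pos': array([ 181.66956635, -518.55534048,  230.56996331]), 'orientation': array([-3.14001923e+00, -2.02780619e-04,  3.36833004e-01]), 'contact_force': array([-0.1564104 , -0.66736261, -0.11733131]), 'wrist_torque': array([ 0.00164588, -0.03255927, -0.03933513]), 'gripper_force': 0.0, 'opening': 1.0037438661829925}
```

View pics/top0.png

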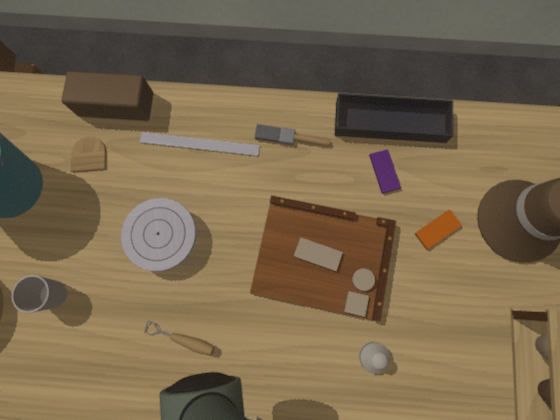

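View pics/scene0.png

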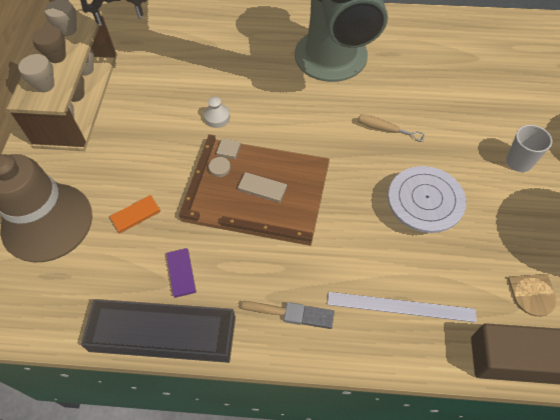

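The top view shows the board with its fenced corner near (390,222) and the gap between about (355,215) and (378,222). The wheel is at (158,234). There are three oblong candidates: beige on the board (318,254), orange (438,229) and purple (385,171). Beige fits the description (fired clay, on the board); the other two are the look-alikes. I'll confirm with one enlarged crop and check the camera convention.

```bash
cat > h.py <<'E'
import numpy as np, cv2
from scipy.spatial.transform import Rotation as R
from bench import bot, imaging, solve_ik
def cam(n):
    m=imaging.camera_model(n); r=np.array(m['rotation']); 
    Rm=R.from_euler('xyz',r).as_matrix() if r.shape==(3,) else r
    return m['K'],np.array(m['position']),Rm
def proj(n,p):
    K,c,Rm=cam(n); q=(np.atleast_2d(p)-c)@Rm*[1,-1,-1]; q=q@K.T; return q[:,:2]/q[:,2:]
def unproj(n,uv,z):
    K,c,Rm=cam(n); uv=np.atleast_2d(uv).astype(float)
    d=np.c_[uv,np.ones(len(uv))]@np.linalg.inv(K).T*[1,-1,-1]@Rm.T
    return c+d*((z-c[2])/d[:,2:])
E
python3 - <<'E'
from h import *
for n in("top","scene"): print(n,proj(n,[[0,0,0],[182,-519,231],[400,0,0]]).round())
print(unproj("top",[[158,234]],55),unproj("scene",[[427,197]],55))
print(unproj("top",[[318,254]],32),unproj("scene",[[263,188]],32))
t=cv2.imread("pics/top0.png")[185:330,235:415]
cv2.imwrite("pics/top_c.png",cv2.resize(t,None,fx=4,fy=4,interpolation=cv2.INTER_CUBIC))
s=cv2.imread("pics/scene0.png")[125:250,170:340]
cv2.imwrite("pics/scene_c.png",cv2.resize(s,None,fx=4,fy=4,interpolation=cv2.INTER_CUBIC))
E
```

```text
top [[238. 469.]
 [521. 432.]
 [253. 290.]]
scene [[331.  55.]
 [122.  24.]
 [326. 165.]]
[[514.54067582 237.07623841  55.        ]] [[515.53714988 237.44406701  55.        ]]
[[ 496.15177973 -152.49684639   32.        ]] [[ 502.81399689 -149.81484582   32.        ]]
```

View pics/top_c.png

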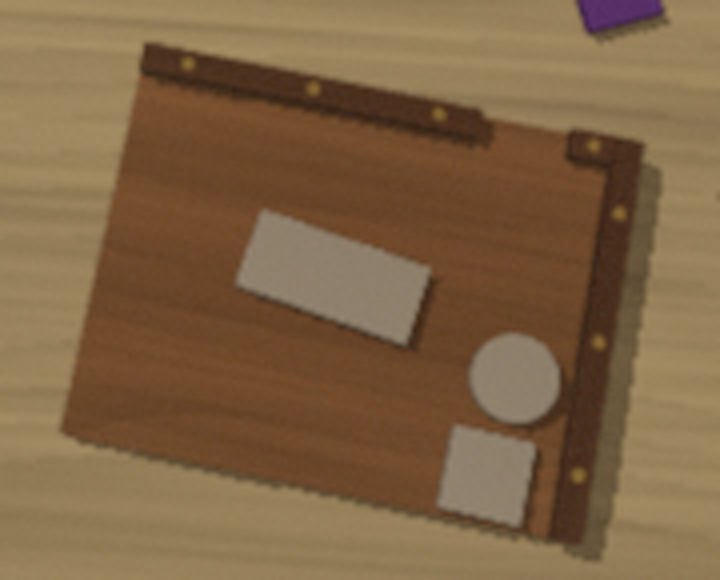

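View pics/scene_c.png

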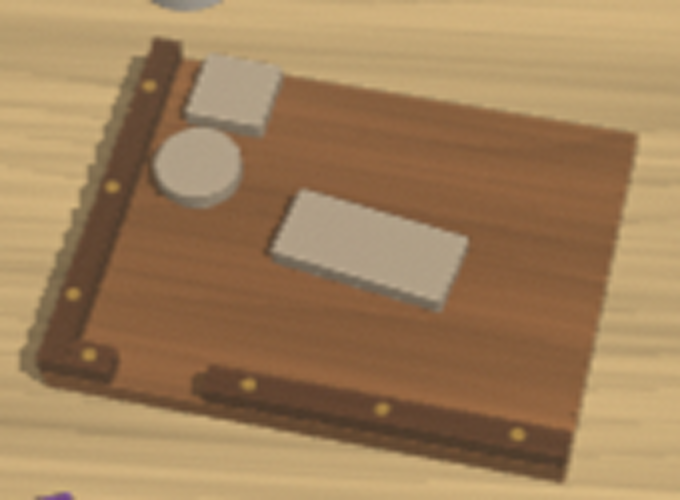

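The crops confirm it: the beige oblong tile has top-crop corners (263,210), (432,266), (408,347) and (236,286). The fence gap lies between (485,125) and (570,145). Next I'll fit poses from both views.

Run:
```python
from h import *
from scipy.optimize import least_squares
import json
f=lambda a,o:(np.array(a,float)+.5)/4-.5+o
def fit(name,obs,z0,x0):
    def res(p):
        Rz=R.from_euler('z',p[2]).as_matrix(); out=[]
        for n,(P,uv) in obs.items():
            out.append((proj(n,np.array(P,float)@Rz.T+[p[0],p[1],z0])-uv).ravel())
        return np.concatenate(out)
    for sel in (list(obs),)+tuple([k] for k in obs):
        full=obs; o2={k:full[k] for k in sel}
        def r2(p):
            Rz=R.from_euler('z',p[2]).as_matrix()
            return np.concatenate([(proj(n,np.array(P,float)@Rz.T+[p[0],p[1],z0])-uv).ravel() for n,(P,uv) in o2.items()])
        s=least_squares(r2,x0); print(name,sel,s.x.round(3),np.abs(s.fun).max().round(2))
        if len(sel)==2: best=s.x
    return best
B=[(-18,-18,16),(300,-18,16),(-18,230,16),(300,230,0)]
b=fit("board",{"top":(B,f([(642,145),(145,44),(585,541),(62,433)],[235,185])),
 "scene":([(-18,-18,16),(300,0,16),(-18,230,16),(300,230,0)],f([(40,358),(572,432),(152,40),(637,133)],[170,125]))},18,[570,-270,1.5])
T=[(55,25,7),(-55,25,7),(-55,-25,7),(55,-25,7)]
t=fit("tile",{"top":([T[i] for i in (3,2,1,0)],f([(263,210),(432,266),(408,347),(236,286)],[235,185])),
 "scene":([T[i] for i in (0,1,2,3)],f([(469-0,237),(302,189),(272,247),(440,300)],[170,125])[[3,2,1,0]][[1,2,3,0]][[3,0,1,2]] if 0 else f([(469,237),(302,189),(272,247),(440,300)],[170,125])[[0,1,2,3]][[3-0,2,1,0]][[3,2,1,0]])},25,[500,-150,1.5]) if 0 else None
obs={"top":([(55,-25,7),(-55,-25,7),(-55,25,7),(55,25,7)],f([(263,210),(432,266),(408,347),(236,286)],[235,185])),
 "scene":([(55,25,7),(-55,25,7),(-55,-25,7),(55,-25,7)],f([(469,237),(302,189),(272,247),(440,300)],[170,125]))}
t=fit("tile",obs,25,[500,-150,1.3])
Rb=R.from_euler('z',b[2]).as_matrix()[:2,:2]
print("tile in board",(t[:2]-b[:2])@Rb,t[2]-b[2])
print("round",(unproj("top",f([(515,378)],[235,185]),32)[0,:2]-b[:2])@Rb)
json.dump(dict(b=list(b),t=list(t)),open("est.json","w"))
for y in (t[2],b[2],t[2]-np.pi,b[2]-np.pi):
    print(y,solve_ik([t[0],t[1],150],[np.pi,0,y]),solve_ik([515,237,150],[np.pi,0,y]))
```

```text
board ['top', 'scene'] [ 578.835 -320.263    1.44 ] 1.26
board ['top'] [ 579.273 -320.392    1.44 ] 1.26
board ['scene'] [ 578.24  -320.184    1.439] 1.14
tile ['top', 'scene'] [ 495.945 -152.792    1.303] 1.0
tile ['top'] [ 496.539 -153.062    1.309] 0.39
tile ['scene'] [ 495.117 -152.577    1.295] 0.78
tile in board [155.20234951 104.06406151] -0.13659611418774498
round [ 37.26746146 141.56951277]
1.3031481544993535 [-0.44116125  0.34084687 -0.39534714  0.83460232  0.          1.39728325] [ 0.30110633  0.42267209 -0.26833179  0.87979245  0.          2.13955083]
1.4397442686870985 [-0.44116125  0.34084687 -0.39534714  0.83460232  0.          1.26068713] [ 0.30110633  0.42267209 -0.26833179  0.87979245  0.          2.00295471]
-1.8384444990904396 [-0.44116125  0.34084687 -0.39534714  0.83460232  0.         -1.74430941] [ 0.30110633  0.42267209 -0.26833179  0.87979245  0.         -1.00204183]
-1.7018483849026946 [-0.44116125  0.34084687 -0.39534714  0.83460232  0.         -1.88090552] [ 0.30110633  0.42267209 -0.26833179  0.87979245  0.         -1.13863794]
```

Both views agree within about 1.5 mm. Next: go over the tile, descend until the tips touch the board, back off slightly and grip.

Run:
```python
from h import *
import json
e=json.load(open("est.json")); x,y,a=e['t']; o=[np.pi,0,a]
bot.move_ptp([x,y,120],o)
bot.grip(0.8,25)
bot.movel([x,y,42],max_speed=120)
hit=bot.movel([x,y,10],max_speed=20,threshold=4)
s=bot.get_state(); print(hit,s['t'],s['tcp_pos'],s['contact_force'],s['opening'])
p=s['tcp_pos']
bot.movel([x,y,p[2]+4],max_speed=20)
s=bot.get_state(); print(s['tcp_pos'],s['contact_force'])
cv2.imwrite("pics/top1.png",cv2.resize(imaging.capture("top")[185:330,235:415],None,fx=4,fy=4,interpolation=cv2.INTER_CUBIC))
cv2.imwrite("pics/w1.png",imaging.capture("wrist"))
```

```text
True 4.4667 [ 495.90840669 -152.76536278   10.81824965] [-0.42244643  0.08401978  5.40890419] 0.8011431633609809
[ 495.95726078 -152.78503057   14.79728441] [-0.73057715 -0.56291291 -0.83063826]
```

View pics/w1.png

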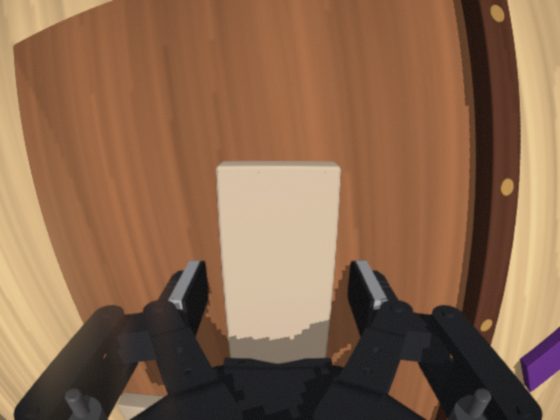

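The wrist view shows the tile (218–340 px wide) centred between the fingers and aligned with them. Now I'll grip and slide it: swing square at y=50 in the board frame, then x to 58, then press y and x against the fences with force stops.

Run:
```python
from h import *
import json
e=json.load(open("est.json")); bx,by,ba=e['b']; Rb=R.from_euler('z',ba).as_matrix()[:2,:2]
bot.grip(0.4,30)
s=bot.get_state(); print(s['t'],s['tcp_pos'],s['contact_force'],s['opening'],s['gripper_force'])
z=s['tcp_pos'][2]; o=[np.pi,0,ba]
W=lambda x,y:[*(Rb@[x,y]+[bx,by]),z]
def rep(h):
    s=bot.get_state(); print(h,round(s['t'],2),((s['tcp_pos'][:2]-[bx,by])@Rb).round(1),s['tcp_pos'][2].round(1),s['contact_force'].round(1),s['orientation'].round(3))
rep(bot.movel(W(110,52),rot=o,max_speed=60))
rep(bot.movel(W(61,52),max_speed=60,threshold=15))
rep(bot.movel(W(61,30),max_speed=40,threshold=15))
cv2.imwrite("pics/w2.png",imaging.capture("wrist"))
```

```text
5.2583 [ 496.11625793 -152.86440984   15.19597865] [-1.10776529  1.1068781   5.21726578] 0.5785890795330646 35.493176999443676
False 6.56 [111.6  54. ] 15.2 [-6.   4.3  9. ] [-3.138e+00 -3.000e-03  1.441e+00]
False 7.53 [60.1 51.9] 15.2 [ 0.5 -0.3  1.9] [3.142e+00 2.000e-03 1.439e+00]
True 7.78 [60.  51.9] 15.4 [-2.5 -0.1  6. ] [-3.136e+00  3.000e-03  1.439e+00]
```

View pics/w2.png

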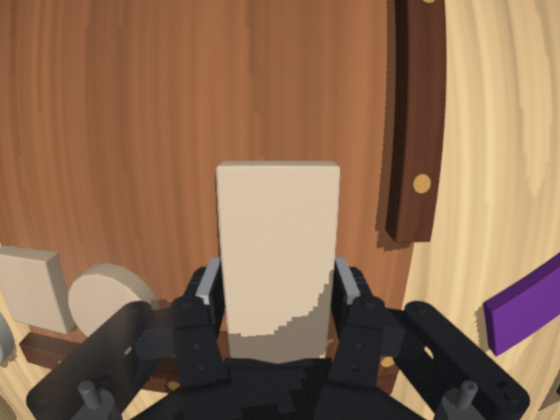

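The tile is square, and the right finger faces the gap (the fence end is at about (400,240), ahead of the finger). The force stop was only start-up friction, so I'll carry on.

Run:
```python
from h import *
import json
e=json.load(open("est.json")); bx,by,ba=e['b']; Rb=R.from_euler('z',ba).as_matrix()[:2,:2]
z=15.2
W=lambda x,y:[*(Rb@[x,y]+[bx,by]),z]
def rep(h):
    s=bot.get_state(); q=(s['tcp_pos'][:2]-[bx,by])@Rb
    print(h,round(s['t'],2),q.round(1),s['tcp_pos'][2].round(1),(s['contact_force'][:2]@Rb).round(1),s['contact_force'][2].round(1),s['orientation'].round(3)); return q
rep(bot.movel(W(60,32),max_speed=40))
h=bot.movel(W(60,18),max_speed=12,threshold=15); q=rep(h)
h=bot.movel(W(45,q[1]),max_speed=12,threshold=15); q=rep(h)
bot.dwell(.3); rep(0)
cv2.imwrite("pics/top2.png",cv2.resize(imaging.capture("top")[185:330,235:415],None,fx=4,fy=4,interpolation=cv2.INTER_CUBIC))
cv2.imwrite("pics/w3.png",imaging.capture("wrist"))
```

```text
False 8.47 [59.7 33.7] 15.4 [-0.5  5.6] 7.9 [-3.133e+00  3.000e-03  1.439e+00]
True 8.99 [59.7 33.8] 15.6 [0.1 2.2] 6.1 [-3.126e+00  3.000e-03  1.438e+00]
True 9.83 [54.6 33.4] 15.6 [ 1.1 -0.1] 4.8 [-3.128 -0.007  1.44 ]
0 10.13 [54.6 33.4] 15.6 [1.1 0. ] 4.1 [-3.128 -0.007  1.44 ]
```

View pics/w3.png

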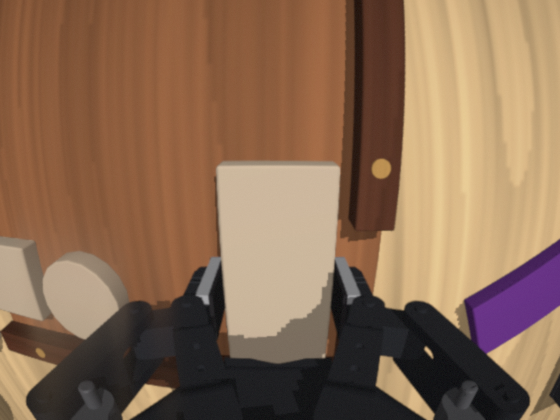

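In the wrist view the fence's inner edge (350,200) is still about 12 px from the tile's side (338). The y move stuck early while the tips pressed down on the board with about 5 N. I'll relieve that by 1.2 mm, which is well below any lift, and push y again.

Run:
```python
from h import *
import json
e=json.load(open("est.json")); bx,by,ba=e['b']; Rb=R.from_euler('z',ba).as_matrix()[:2,:2]
z=16.6
W=lambda x,y:[*(Rb@[x,y]+[bx,by]),z]
def rep(h):
    s=bot.get_state(); q=(s['tcp_pos'][:2]-[bx,by])@Rb
    print(h,round(s['t'],2),q.round(1),s['tcp_pos'][2].round(1),(s['contact_force'][:2]@Rb).round(1),s['contact_force'][2].round(1),s['orientation'].round(3)); return q
o=[np.pi,0,ba]
rep(bot.movel(W(56,34),rot=o,max_speed=20))
for y in (31,28,26,24.5,23):
    h=bot.movel(W(56,y),rot=o,max_speed=15,threshold=20); q=rep(h)
    if h: break
cv2.imwrite("pics/w4.png",imaging.capture("wrist"))
```

```text
False 10.48 [56.5 35.1] 15.8 [ 0.6 -0.5] -0.9 [-3.139e+00 -1.000e-03  1.440e+00]
False 10.83 [55.9 30.9] 16.4 [-0.3  0.7] -2.9 [-3.141  0.     1.44 ]
False 11.18 [56.  27.9] 16.6 [0.6 0.1] -1.7 [3.141 0.    1.44 ]
False 11.47 [56.1 26.4] 16.4 [0.9 0.3] -1.5 [-3.141 -0.     1.44 ]
False 11.72 [56.1 26.3] 16.2 [-0.4  4.4] 0.7 [-3.138 -0.     1.439]
False 11.97 [56.2 26.2] 16.0 [-0.   8.1] 2.0 [-3.135 -0.     1.438]
```

View pics/w4.png

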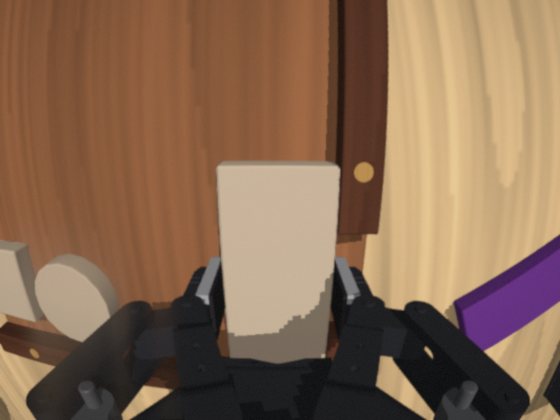

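The tile's long side now sits flush against the gapped fence (338 px): y stopped at 26.2 with 8 N. Next I'll ease off and press x.

Run:
```python
from h import *
import json
e=json.load(open("est.json")); bx,by,ba=e['b']; Rb=R.from_euler('z',ba).as_matrix()[:2,:2]
z=16.2
W=lambda x,y:[*(Rb@[x,y]+[bx,by]),z]
def rep(h):
    s=bot.get_state(); q=(s['tcp_pos'][:2]-[bx,by])@Rb
    print(h,round(s['t'],2),q.round(1),s['tcp_pos'][2].round(1),(s['contact_force'][:2]@Rb).round(1),s['contact_force'][2].round(1),s['gripper_force'].round(1)); return q
o=[np.pi,0,ba]
for x in (54.5,53,51.5,50):
    bot.movel(W(x,25.6),rot=o,max_speed=15,threshold=20); bot.dwell(.1); q=rep(x)
    f=(bot.get_state()['contact_force'][:2]@Rb)[0]
    if f>5: break
bot.dwell(.4)
cv2.imwrite("pics/top3.png",cv2.resize(imaging.capture("top")[185:330,235:415],None,fx=4,fy=4,interpolation=cv2.INTER_CUBIC))
cv2.imwrite("pics/scene3.png",cv2.resize(imaging.capture("scene")[125:250,170:340],None,fx=4,fy=4,interpolation=cv2.INTER_CUBIC))
```

```text
Traceback (most recent call last):
AttributeError: 'float' object has no attribute 'round'
```

Run:
```python
from h import *
import json
e=json.load(open("est.json")); bx,by,ba=e['b']; Rb=R.from_euler('z',ba).as_matrix()[:2,:2]
z=16.2
W=lambda x,y:[*(Rb@[x,y]+[bx,by]),z]
def rep(h):
    s=bot.get_state(); q=(s['tcp_pos'][:2]-[bx,by])@Rb; f=s['contact_force'][:2]@Rb
    print(h,round(s['t'],2),q.round(1),s['tcp_pos'][2].round(1),f.round(1),s['contact_force'][2].round(1),round(s['gripper_force'],1)); return f[0]
o=[np.pi,0,ba]
for x in (53,51.5,50,48.5):
    bot.movel(W(x,25.6),rot=o,max_speed=15,threshold=20); bot.dwell(.1)
    if rep(x)>5: break
bot.dwell(.4)
cv2.imwrite("pics/scene3.png",cv2.resize(imaging.capture("scene")[125:250,170:340],None,fx=4,fy=4,interpolation=cv2.INTER_CUBIC))
```

```text
53 12.82 [54.4 26.3] 15.8 [4.2 4.6] -0.6 31.7
51.5 13.17 [54.4 26.3] 15.8 [7.5 4.1] 1.4 31.9
```

View pics/scene3.png

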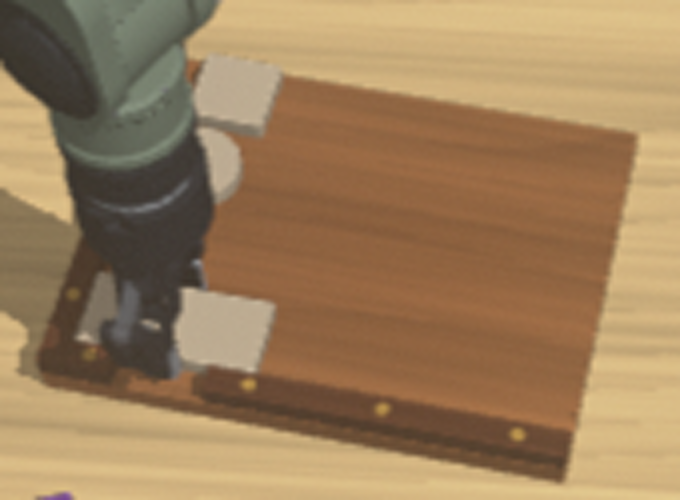

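The tile sits in the corner against both fences (contact at x=54.4 with 7.5 N and at y=26.3 with 4 N), with the finger in the gap. Next: lift straight up, carry it to the wheel, and take a quick picture above it.

Run:
```python
from h import *
import json
e=json.load(open("est.json")); ba=e['b'][2]; o=[np.pi,0,ba]
def rep(h):
    s=bot.get_state(); print(h,round(s['t'],2),s['tcp_pos'].round(1),s['contact_force'].round(1),s['orientation'].round(3),round(s['gripper_force'],1),round(s['opening'],3)); return s
bot.movel([*(e['b'][:2]+R.from_euler('z',ba).as_matrix()[:2,:2]@[54.4,26.3]),16],rot=o,max_speed=15)
bot.grip(0.3,45); s=rep("g"); p=s['tcp_pos']
bot.movel([p[0],p[1],60],max_speed=40)
bot.movel([p[0],p[1],150],max_speed=120); rep("up")
bot.movel([515,237,150],max_speed=200)
bot.movel([515,237,75],max_speed=80); bot.dwell(.2); rep("over")
cv2.imwrite("pics/w5.png",imaging.capture("wrist"))
```

```text
g 14.18 [ 559.8 -262.8   16. ] [-3.2  1.9 -2.4] [-3.142 -0.     1.44 ] 53.9 0.575
up 16.33 [ 559.3 -262.5  149.2] [-0.5  0.1 -1.8] [-3.14e+00 -1.00e-03  1.44e+00] 53.9 0.568
over 20.27 [515.4 237.1  75.5] [-0.2 -0.2 -1.8] [ 3.141 -0.     1.44 ] 53.9 0.573
```

View pics/w5.png

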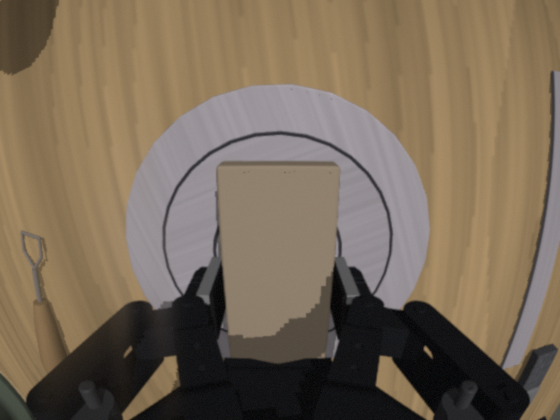

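The tile is held flat, with the wheel rings symmetric about it (125–428 px across against the tile's 218–340). Now I'll lower it until contact and release.

Run:
```python
from h import *
def rep(h):
    s=bot.get_state(); print(h,round(s['t'],2),s['tcp_pos'].round(1),s['contact_force'].round(1),s['orientation'].round(3),round(s['gripper_force'],1))
bot.movel([515,237,57],max_speed=40)
h=bot.movel([515,237,48],max_speed=10,threshold=3); rep(h)
bot.grip(0.66,20); bot.dwell(.2); bot.grip(0.85); rep("open")
p=bot.get_state()['tcp_pos']
bot.movel([p[0],p[1],160],max_speed=80)
j=bot.get_state()['qpos'].copy(); j[0]-=0.8; bot.move_j(j); bot.dwell(.2); rep("clear")
a=cv2.resize(imaging.capture("top")[165:305,90:230],(400,400)); b=cv2.resize(imaging.capture("scene")[130:270,360:500],(400,400))
cv2.imwrite("pics/end.png",np.hstack([a,b]))
```

```text
True 21.49 [515.1 237.   52.4] [-0.  -0.   4.7] [ 3.141 -0.     1.44 ] 57.6
open 22.25 [514.1 236.7  51.4] [ 0.3 -0.1  0.5] [-3.14e+00  1.00e-03  1.44e+00] 0.0
clear 25.57 [ 527.9 -202.7  159.4] [-0.9 -0.1  0.5] [-3.139e+00  1.000e-03  6.420e-01] 0.0
```

View pics/end.png

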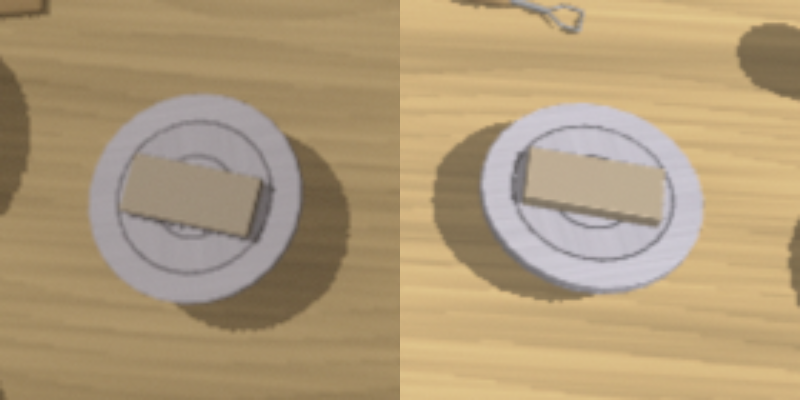

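The tile lies flat on the wheel, centred within a few mm: its centre is at about (192,196) against the wheel's (195,198) in the left panel. The arm is clear, so I'm handing the job in.

```bash
python3 -c "
from bench import bot
print(bot.sign_off())"
```

```text
the job is handed in; nothing more can be done
None
```

I slid the oblong tile home into the fenced corner, lifted it straight up and laid it flat on the middle of the banding wheel, then handed the job in at about 26 s; no verdict came back.

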